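Hook the spent filter cartridge out of the analyser

ROBOT

A 7-joint arm with a two-finger parallel gripper is mounted at the origin on the work surface. World frame = base frame: x ahead of the robot, y to its left, z up, the work surface at z = 0. Lengths are in mm, angles in rad, forces in N, time in s.
With the tool pointing down it reaches from about 400 to 900 mm from the base axis. Payload 5.6 kg.
Tool frame: the origin (TCP) lies midway between the tips of the shut fingers; the grasp point (between the pads) lies 19 mm behind it (arm.grip_depth is the distance from the TCP to the grasp point, in mm); z points along the fingers, y is the line along which they close (so a half turn about z gives the same grasp; the last joint's range is limited). The gripper opens to 92 mm and grips with 3 to 60 N. Pads are 20 mm wide; open, the fingers measure 128 mm over their backs; the gripper's body (75 mm by 189 mm) begins 69 mm behind the grasp point.
Start: joints at [-1.253, 0.468, -0.012, 1.603, 0.006, 1.071, -0.056], TCP at [229.506, 608.142, 214.592] pointing down, gripper open.
Joint ranges: [-2.53, 2.53], [-0.31, 2.02], [-1.57, 1.55], [0.28, 2.44], [-1.29, 4.43], [0.15, 1.84], [-2.92, 2.92]. Speed limits (rad/s): [2.57, 2.57, 3.14, 3.14, 3.14, 3.14, 3.14].

INTERFACE

Orientations are given as a unit quaternion [x, y, z, w].
In Python, from cell import arm gives the robot as it stands. The module is installed in compiled form; this text tells all that it offers.
- The arm moves only by the tool step_arm, never from a script. Its argument "motion" is a list that holds one entry, the list of rows, each a list of 5 numbers: the opening, from -1 (shut) to 1 (fully open), then the shift along the tool's x, y, z in mm, then the turn about the tool's z in degrees. In form: [[[claw, dx, dy, dz, turn], ...]]. A call has 1 to 20 rows; each row is the pose to reach, as a shift and turn from the pose commanded when the call began, along the tool's axes at that moment; what a row does not reach only later rows make up. A row lasts 1/10 s, in which the tool goes at most 50 mm and 8.59 degrees, less where a joint would pass 70% of its speed; a pose out of reach is approached as far as the arm can. A call with a gripper value outside its range is refused whole. The fingers move at their own pace and stop on an object; the grip force is fixed at half the most. Time passes only in rows, so rows that repeat a pose let the fingers close. It gives the time, the measured TCP pose, the force, the opening and the grip force at its end, in the units of the state.
- arm.read_state(): the state, without advancing time (a new reading comes with each control period).
- arm.capture(name): name is "side" or "top"; returns a dict with "image" (480x640x3 uint8, blue, green, red), "fx", "fy", "cx", "cy" (pixels), "k1" (the pictures are not rectified: a ray, as slopes to the right and down, at radius r is drawn at 1 + k1 r^2 times it, then the intrinsics apply), "pose" (4x4, takes a point from camera to world coordinates). Camera axes: x right, y down, z forward; pixel columns grow to the right and rows downward; lengths in mm; the calibration is good to about 2 mm. A picture is of the moment at which its call begins. There is no depth.
- arm.sign_off(): hands the job in; it is judged then, once.
The state is a dict: "clock": time; "joint_positions": joint angles; "qd": joint speeds; "joint_efforts": joint torques, N m; "eef_pos": TCP position; "eef_rot": TCP orientation; "ft_force": force on the tool from outside, world axes, zero at the start; "ft_torque": the same for the moment, N m; "finger_gap": finger opening in mm; "finger_force": force on a finger pad.
Only numpy, scipy, OpenCV 4.12 (cv2) and the standard library are available. Lean on these libraries where they do the work, as an engineer would, in place of code of your own. Each camera call takes 0.05 s, during which the arm holds its last target. There are 200 camera calls.

TASK

Using the orange-handled hook, catch the yellow wire loop of the red (spent) filter cartridge and draw the cartridge all the way out of its port onto the open tray in front of it, then lay the hook back on the blue mat. Do not touch the red cartridge with the gripper, leave the green cartridge where it is, and do not disturb the other things on the bench.

Things in the scene. Friction and masses are not known exactly. Their poses are not given: they have to be found in the camera images.
- bay: White fixed analyser with two identical square ports. Origin on the table below the midpoint between the two mouths, in their plane; +y points level out of the ports along the tray. Port axes at x = -47 and +47 mm, bores 62 mm wide, from y = 0 (mouth) to -220 mm, floor at z = 30 mm, ceiling 98, roof top 108. Behind that (y to -450, 270 mm wide) the body is 170 mm high.
- spent_center (a point): Centre of the red cartridge (loose, 0.15 to 0.3 kg, in either port): 54 mm wide, 50 high, 100 long along its own y, with square white end plates and a red round body. Its +y end faces out of the port and carries the wire loop. It slides with plain friction, 3 N at most.
- spent_loop (a point): Middle of the front crossbar of the red cartridge's rigid yellow wire loop (5 mm wire), on the wire's axis. The loop is a U lying flat, 26 mm above the bore floor, reaching 38 mm out from the end plate; the opening for the hook, behind the crossbar, is 35 mm (along y) by 33 mm wide. At the start the crossbar is 30 to 60 mm inside the mouth.
- spent_rear (a point): Centre of the rear (inner) end face of the red cartridge, 50 mm behind its centre, 138 mm behind the crossbar.
- good_center (a point): Centre of the green cartridge, the same as the red one in all but colour, in the other port; leave it there.
- hook_grip (a point): Centre of the hook's orange handle (loose, 0.12 kg, lying on the mat): a block 26 mm wide (its x), 80 long (its y), 36 high, underside 18 mm below this point. A straight 8 mm steel shank runs from it along the tool's -y, axis 4 mm above this point, and ends 165 mm from this point in a right-angle hook, 8 mm thick, pointing straight down.
- hook_tip (a point): Lowest point of the down-pointing hook end, 165 mm from the handle's centre along the tool's -y, 18 mm below the handle's centre and 26 mm below the top of the shank. The last 4 mm are rounded.
- mat_middle (a point): Place on the fixed blue mat under the hook's handle at the start, on the mat's surface, 3 mm above the table. The mat reaches 65 mm either way along its x, 75 mm along its +y and 195 mm along its -y; the hook points along the mat's -y.
- bottle_a_center (a point): Loose bystander: white reagent bottle with a red label, 64 mm across, 150 mm high; its centre. Beyond the tray and mat, away from the robot.
- bottle_b_center (a point): A second such bottle; its centre.
- jar_center (a point): Loose bystander: amber jar, 70 mm across, 80 mm high; its centre.
- rack_center (a point): Loose bystander: blue tube rack, 60 by 110 mm, 84 mm high; its centre.
- mouse_center (a point): Loose bystander: dark blue computer mouse, 60 by 100 mm, 30 mm high, between the robot and the mat; its centre.
- bay_tray (a point): Middle of the open tray in front of both mouths, on its surface (z = 30 mm, level with the bore floors), 87 mm out from the mouths. It ends 174 mm from them. Guide rails 6 mm high at both sides of each port (62 mm apart) and a 6 mm lip at its end. The roof over each bore has a 20 mm wide sight slot along its middle, open from above.
Things that resemble listed ones, but are neither listed nor needed, are in the scene too. Of the things that look like the part that bears spent_center, the larger one is meant. There is more than one size of the part that bears hook_grip; the job needs the larger.

How it is judged:
By the outcome, as a careful person would: the job done as asked, in the order asked, and still so for the second after the job is handed in, with the robot touching nothing.
It also fails if it takes over 67 s, if anything falls off the work surface, if the arm or the gripper's body presses on something with over 40 N, if the wrist force passes 120 N, or if a joint passes its speed limit or range.

## Working session

There is one attempt and no reset: what is moved stays moved. The work goes in short steps, Python scripts to look and compute and a tool call to move; the robot and the scene stay as the last step left them, time stands still between calls to the robot, and variables do not carry over. Pictures are saved under pics/ and viewed, at most 10 in all, crops included, and the job is handed in when it is done.

Besides the shell and the picture viewer there is one more tool, called after "Emit:" in YAML: its name, and indented under it one key for each argument. step_arm: Moves the arm, as the interface text tells. Its arguments: {"type":"object","properties":{"motion":{"type":"array"}},"required":["motion"]}

```bash
mkdir -p pics; cat > h.py <<'E'
import numpy as np, cv2
from cell import arm
def rays(c,uv):
    uv=np.atleast_2d(np.float64(uv)); d=(uv-[c["cx"],c["cy"]])/[c["fx"],c["fy"]]
    u=d.copy()
    for _ in range(30): u=d/(1+c["k1"]*(u**2).sum(1,keepdims=True))
    P=np.array(c["pose"]); r=np.c_[u,np.ones(len(u))]@P[:3,:3].T
    return P[:3,3],r/np.linalg.norm(r,axis=1,keepdims=True)
def plane(c,uv,z):
    o,r=rays(c,uv); return o+r*((z-o[2])/r[:,2])[:,None]
def proj(c,X):
    P=np.array(c["pose"]); q=(np.atleast_2d(X)-P[:3,3])@P[:3,:3]; s=q[:,:2]/q[:,2:]
    return s*(1+c["k1"]*(s**2).sum(1,keepdims=True))*[c["fx"],c["fy"]]+[c["cx"],c["cy"]]
E
python3 - <<'E'
from h import *
np.set_printoptions(precision=3,suppress=True)
for n in("top","side"):
    c=arm.capture(n); cv2.imwrite(f"pics/{n}0.png",c["image"]); print(n,c["fx"],c["fy"],c["cx"],c["cy"],c["k1"]);print(np.array(c["pose"]))
s=arm.read_state();print(s)
E
```

```text
top 469.640268837365 469.640268837365 315.9518136345989 232.13845190180405 -0.09607100321942248
[[ -0.006  -0.994   0.105 453.628]
 [ -1.      0.006   0.007  62.9  ]
 [ -0.007  -0.105  -0.994 955.9  ]
 [  0.      0.      0.      1.   ]]
side 546.9469428880702 546.9469428880702 318.3781413722551 233.48765550646692 -0.12700799048162137
[[   0.775   -0.466    0.428   41.685]
 [  -0.632   -0.564    0.531 -600.524]
 [  -0.006   -0.681   -0.732  997.189]
 [   0.       0.       0.       1.   ]]
{'clock': 0.1, 'joint_positions': array([-1.253,  0.468, -0.012,  1.604,  0.006,  1.071, -0.056]), 'qd': array([ 0.   , -0.001,  0.002, -0.002,  0.001, -0.   ,  0.   ]), 'joint_efforts': array([  0.   , -52.165,  -0.013, -24.437,  -0.057,   0.014,   0.   ]), 'eef_pos': array([229.364, 607.642, 213.757]), 'eef_rot': array([ 0.179,  0.984, -0.001, -0.   ]), 'ft_force': array([-0.027,  0.73 ,  0.049]), 'ft_torque': array([-0.019,  0.004,  0.018]), 'finger_force': 0.0, 'finger_gap': 91.77901637617346}
```

View pics/top0.png

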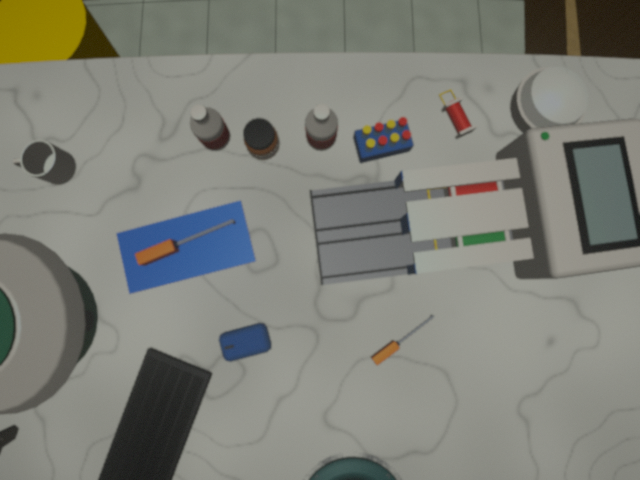

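View pics/side0.png

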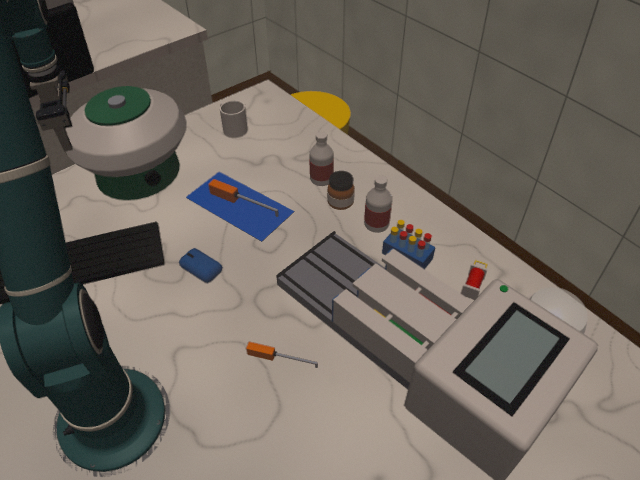

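Top view: there are two orange hooks, one on the mat at (155,250) and a smaller one off the mat at (385,352). The one on the mat is larger and lies as described, so it is the tool. There are two red cartridges, one in the upper port at (476,188) and a small one loose on the bench at (457,115). The one in the port is larger and is meant. Green is in the lower port at (484,239).

Next I'll measure and make one confirming crop.

```bash
python3 - <<'E'
from h import *
np.set_printoptions(precision=1,suppress=True)
c=arm.capture("top"); s=arm.capture("side")
hsv=cv2.cvtColor(c["image"],cv2.COLOR_BGR2HSV)
def big(m,lo,n=3):
    k,l,st,ce=cv2.connectedComponentsWithStats(m.astype(np.uint8)); o=np.argsort(-st[1:,4])[:n]+1
    return [(st[i],ce[i],l==i) for i in o if st[i,4]>lo]
H,S,V=[hsv[...,i].astype(int) for i in range(3)]
for st,ce,m in big((H>=5)&(H<=16)&(S>150)&(V>110),60):
    r=cv2.minAreaRect(np.argwhere(m)[:,::-1].astype(np.float32)); b=cv2.boxPoints(r)
    print("orange",st,ce,r,"world z36",plane(c,[ce],36)); print(plane(c,b,36))
for st,ce,m in big((H>100)&(H<125)&(S>150)&(V>60),300): print("blue",st,plane(c,cv2.boxPoints(cv2.minAreaRect(np.argwhere(m)[:,::-1].astype(np.float32))),3))
for nm,mm,z in(("red",((H<4)|(H>175))&(S>150)&(V>70),75),("green",(H>50)&(H<80)&(S>120),75),("yellow",(H>18)&(H<32)&(S>90)&(V>90),56)):
    for st,ce,m in big(mm,8,9): print(nm,st,ce,plane(c,[ce],z))
a=cv2.resize(c["image"][150:290,300:540],None,fx=3.3,fy=3.3,interpolation=cv2.INTER_CUBIC)[:,:800]
b=cv2.resize(c["image"][195:300,110:265],None,fx=2.5,fy=2.5); 
d=cv2.resize(c["image"][80:150,430:490],None,fx=2,fy=2)
W=np.zeros((600,800,3),np.uint8);
a=cv2.resize(c["image"][150:290,300:540],(600,350),interpolation=cv2.INTER_CUBIC)
W[:350,:600]=a; b=b[:250]; W[350:350+b.shape[0],:b.shape[1]]=b
e=cv2.resize(c["image"][305:375,360:450],None,fx=2.5,fy=2.5);W[350:350+e.shape[0],400:400+e.shape[1]]=e
W[:d.shape[0],620:620+d.shape[1]]=d
cv2.imwrite("pics/crop1.png",W)
E
```

```text
orange [137 241  37  23 416] [155.  252.1] ((155.0858154296875, 252.0059356689453), (11.153847694396973, 37.69231414794922), 67.38013458251953) world z36 [[513.2 389.5  36. ]]
[[509.3 429.3  36. ]
 [537.9 359.   36. ]
 [517.4 349.7  36. ]
 [488.7 419.9  36. ]]
orange [373 342  25  22 213] [385.4 352.3] ((385.55999755859375, 352.0800476074219), (8.000001907348633, 27.600004196166992), 53.130104064941406) world z36 [[316.8 -63.8  36. ]]
[[307.8 -37.9  36. ]
 [339.  -81.1  36. ]
 [326.6 -90.3  36. ]
 [295.4 -47.   36. ]]
blue [ 118  203  129   88 5733] [[552.8 486.6   3. ]
 [617.6 228.7   3. ]
 [499.7 196.8   3. ]
 [434.6 450.7   3. ]]
red [447 103  23  27 327] [458.2 116.2] [[ 774.  -211.5   75. ]]
red [457 183  40  11 287] [476. 188.] [[ 630.4 -239.6   75. ]]
red [379 137   7   8  43] [382.2 140.2] [[725.1 -60.3  75. ]]
red [375 124   8   7  42] [378.5 127. ] [[751.6 -53.8  75. ]]
red [403 131   7   8  42] [405.9 134.4] [[ 736.7 -106.8   75. ]]
red [399 118   7   7  40] [402.2 121.3] [[ 763.1 -100.4   75. ]]
green [464 233  40  11 270] [483.5 237.9] [[ 533.8 -249.8   75. ]]
green [542 133   6   6  26] [544.5 135.5] [[ 736.3 -384.3   75. ]]
yellow [   0    0   87   64 5064] [40.1 29.6] [[992.4 662.2  56. ]]
yellow [566   0  14  55 571] [571.8  28.5] [[ 980.8 -477.4   56. ]]
yellow [366 139   9   9  66] [370.1 143. ] [[725.3 -38.8  56. ]]
yellow [390 133   9   9  63] [394.2 137.3] [[736.8 -87.   56. ]]
yellow [387 120   8   9  61] [390.4 124. ] [[764.1 -80.3  56. ]]
yellow [363 125   8   9  60] [366.4 129.2] [[753.4 -32.2  56. ]]
yellow [440  90  15  11  26] [446.6  93.7] [[ 828.4 -196.2   56. ]]
yellow [427 189   3   9  22] [428.1 193. ] [[ 624.5 -150.5   56. ]]
yellow [434 240   3   9  21] [435.1 243.9] [[ 524.7 -160.9   56. ]]
```

View pics/crop1.png

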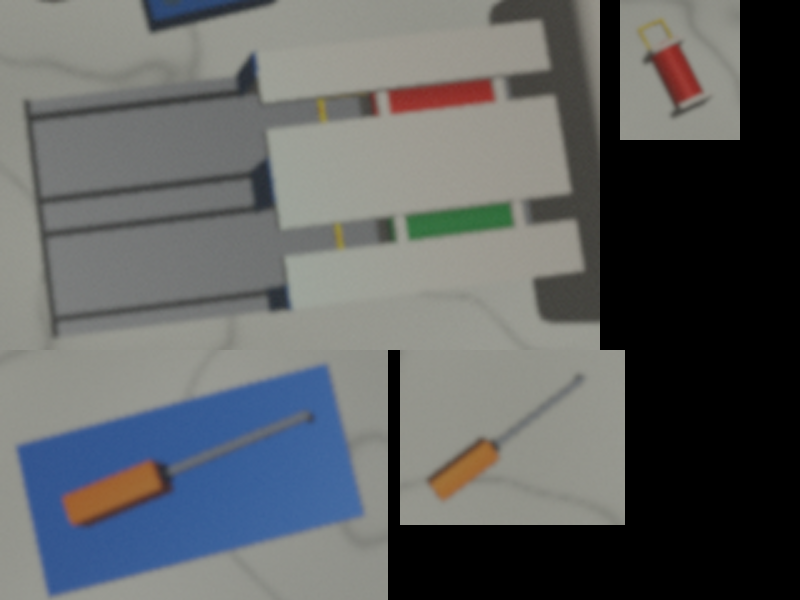

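The crop confirms it: the mat hook measures about 80 mm (the other about 53 mm), and the full-size red cartridge is in the upper (+x) port. Next, the precise bay and hook axes, and the obstacles.

```bash
python3 - <<'E'
from h import *
np.set_printoptions(precision=1,suppress=True)
c=arm.capture("top"); s=arm.capture("side")
g=cv2.cvtColor(c["image"],cv2.COLOR_BGR2GRAY)
q=lambda x,y:(300+x/2.5,150+y/2.5)
def sub(p): return cv2.cornerSubPix(g,np.float32(p).reshape(-1,1,2),(3,3),(-1,-1),(3,30,.01)).reshape(-1,2)
R=plane(c,sub([q(256,55),q(267,130),q(281,228),q(290,309)]),108)
print("mouth roof corners",R)
mid=(R[1]+R[2])/2
d=np.polyfit(R[:,1],R[:,0],1) if 0 else R[-1]-R[0]
ex=-(d)/np.linalg.norm(d); print("ex from mouth",ex, "deg",np.degrees(np.arctan2(ex[1],ex[0])),"len",np.linalg.norm(d))
T=plane(c,[q(26,100),q(54,336)],36); e=T[0]-T[1]; print("tray end",T,np.degrees(np.arctan2(e[1],e[0])))
E=plane(c,[q(267,130),q(556,96),q(281,228),q(572,192)],108);
for a,b in((0,1),(2,3)): v=E[a]-E[b]; print("edge dir from +y",np.degrees(np.arctan2(-v[0],v[1])))
Y=plane(c,[(428.1,193),(435.1,243.9)],56); v=Y[0]-Y[1]; print("loops",Y)
# shank: dark ridge pts on mat
print("shank tip/root z25",plane(c,[(234.8,221.4),(176,244.2)],25))
hsv=cv2.cvtColor(s["image"],cv2.COLOR_BGR2HSV);H,S,V=[hsv[...,i].astype(int) for i in range(3)]
m=((H>=5)&(H<=16)&(S>150)&(V>110)).astype(np.uint8);k,l,st,ce=cv2.connectedComponentsWithStats(m)
for i in range(1,k):
    if st[i,4]>60: print("side orange",st[i],ce[i],plane(s,[ce[i]],25))
print("side hook tip top (277,211)",plane(s,[(277,211)],25))
def tri(a,b):
    o1,r1=rays(c,a);o2,r2=rays(s,b);r1,r2=r1[0],r2[0]
    t=np.linalg.lstsq(np.c_[r1,-r2],o2-o1,rcond=None)[0]; p,qq=o1+t[0]*r1,o2+t[1]*r2; return (p+qq)/2,np.linalg.norm(p-qq)
for n,a,b in(("botA cap",(199,111),(321,139)),("botB cap",(321,113),(380,184)),("jar top",(260,132),(341,178)),("disc cap",(-3,320),(118,102)),("disc rim right",(82,322),(0,0))):
    print(n,tri(a,b))
print("mouse",plane(c,[(245,342)],30))
E
```

```text
mouth roof corners [[ 657.   -89.5  108. ]
 [ 598.7  -97.2  108. ]
 [ 525.9 -105.5  108. ]
 [ 467.9 -111.2  108. ]]
ex from mouth [ 1.   0.1 -0. ] deg 6.563029130372218 len 190.3116402191524
tray end [[635.5  79.7  36. ]
 [448.6  58.7  36. ]] 6.4169075145160095
edge dir from +y 6.549980816683352
edge dir from +y 6.5481492643460175
loops [[ 624.4 -150.4   56. ]
 [ 524.6 -160.9   56. ]]
shank tip/root z25 [[574.9 231.9  25. ]
 [529.6 350.6  25. ]]
side orange [209 180  28  14 181] [222.8 186.3] [[522.  399.1  25. ]]
side orange [247 342  28  13 201] [260.1 348. ] [[315.3 -67.7  25. ]]
side hook tip top (277,211) [[578.  231.2  25. ]]
botA cap (array([766.7, 283.7, 129.3]), np.float64(1.8372385665463156))
botB cap (array([759.8,  57.8, 132.3]), np.float64(1.065539562812823))
jar top (array([741.4, 175.4,  81.8]), np.float64(0.7902511306490069))
disc cap (array([380.9, 574.5, 259.6]), np.float64(30.699971805859107))
disc rim right (array([290.8, 250.7, 667.8]), np.float64(280.8218670003818))
mouse [[337.  208.8  30. ]]
```

```bash
python3 - <<'E'
from h import *
np.set_printoptions(precision=0,suppress=True)
s=arm.capture("side");c=arm.capture("top")
X=[(229,608,214),(229,608,300),(229,608,400),(0,0,0),(300,600,0),(300,600,150),(350,600,0)]
print(proj(s,X));print(proj(c,X))
for z in(0,60,120,160):print(z,plane(s,[(124,192),(70,145),(187,130),(118,102)],z)[:,:2].tolist(),plane(c,[(97,310),(82,322),(13,322)],z)[:,:2].tolist())
cv2.imwrite("pics/s_crop.png",cv2.resize(s["image"][0:240,0:300],(750,600),interpolation=cv2.INTER_CUBIC))
E
```

```text
[[ 67. 137.]
 [ 56. 108.]
 [ 42.  71.]
 [110. 418.]
 [117. 190.]
 [102. 147.]
 [134. 183.]]
[[ -11.  417.]
 [ -48.  432.]
 [-100.  452.]
 [ 352.  509.]
 [  61.  356.]
 [  17.  368.]
 [  62.  332.]]
0 [[311.62882707083935, 581.865527405428], [271.9975341644786, 892.7732008027348], [587.5305393914244, 716.8138321463215], [487.7342274872066, 1011.398222393348]] [[395.7485926349846, 523.2663834772204], [370.64234378711654, 555.3314392416669], [367.74787623322976, 711.3868381890973]]
60 [[295.38652473607164, 510.72217719463686], [258.1398118524846, 802.9228094499352], [554.6874737910421, 637.5507611796962], [460.89581816376085, 914.4102678690809]] [[399.3815807608507, 494.37007710450115], [375.8512031049725, 524.4224706845276], [373.1384157400283, 670.6825708979288]]
120 [[279.1442224013039, 439.5788269838455], [244.28208954049066, 713.0724180971355], [521.8444081906597, 558.2876902130712], [434.0574088403151, 817.4223133448139]] [[403.0145688867167, 465.4737707317819], [381.0600624228285, 493.51350212738845], [378.5289552468268, 629.9783036067604]]
160 [[268.3160208447921, 392.1499268433181], [235.04360799916134, 653.1721571952693], [499.9490311237381, 505.4456429019875], [416.1651359580179, 752.7636769953027]] [[405.4365609706274, 446.2095664833024], [384.53263530139907, 472.9075230892957], [382.1226482513591, 602.842125412648]]
```

View pics/s_crop.png

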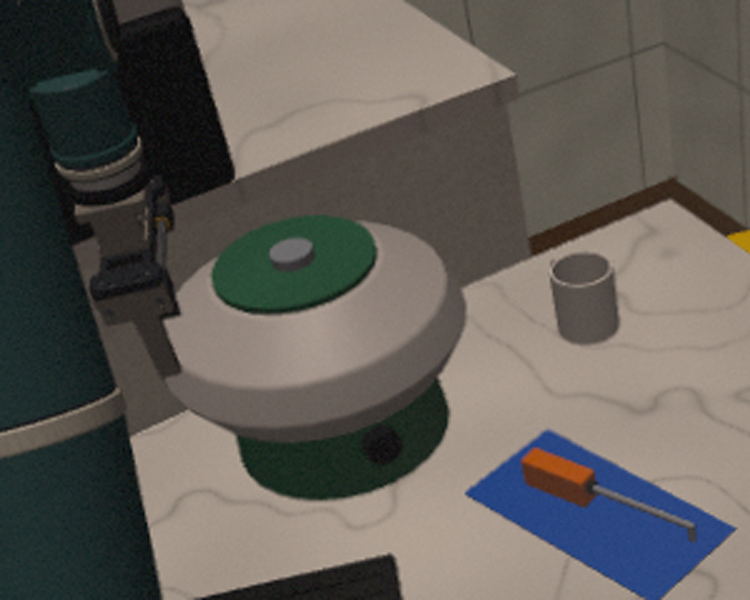

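The object at left is a tall round device near (380,640), about 230 mm high and close to the gripper. I'll rise first, then travel.

```bash
cat >> h.py <<'E'
from scipy.spatial.transform import Rotation as Ro
def go(p,yaw):
    s=arm.read_state(); R=Ro.from_quat(s["eef_rot"]).as_matrix()
    y0=np.degrees(np.arctan2(R[1,1],R[0,1]))
    print("t",round(s["clock"],2),"at",s["eef_pos"].round(1),"yaw",round(y0,2),"-> shift",(R.T@(np.array(p)-s["eef_pos"])).round(1),"turn",round(y0-yaw,2),"F",s["ft_force"].round(1),"gap",round(s["finger_gap"],1))
E
python3 -c "
from h import *
go((513.5,389,370),21.5);go((513.5,389,60),21.5)"
```

```text
t 0.4 at [229.4 608.1 214.4] yaw 69.33 -> shift [-343.1 -104.7 -155.5] turn 47.83 F [0.  0.1 0.6] gap 91.8
t 0.4 at [229.4 608.1 214.4] yaw 69.33 -> shift [-343.1 -104.6  154.5] turn 47.83 F [0.  0.1 0.6] gap 91.8
```

Emit:
step_arm:
  motion:
    - [[1, 0, 0, -40, 0], [1, 0, 0, -80, 0], [1, 0, 0, -120, 0], [1, 0, 0, -150, 0], [1, 0, 0, -150, 0]]

```text
clock: 0.9
eef_pos: [230.1, 610.0, 370.2]
eef_rot: [0.179, 0.984, 0.005, 0.001]
ft_force: [-0.6, 0.1, 0.3]
finger_gap: 91.9
finger_force: 0.0
```

Emit:
step_arm:
  motion:
    - [[1, -34, -10, 0, 5], [1, -69, -21, 0, 10], [1, -103, -31, 0, 14], [1, -137, -42, 0, 19], [1, -172, -52, 0, 24], [1, -206, -63, 0, 29], [1, -240, -73, 0, 34], [1, -275, -84, 0, 38], [1, -309, -94, 0, 43], [1, -343, -105, 0, 47.8], [1, -343, -105, 40, 47.8], [1, -343, -105, 80, 47.8], [1, -343, -105, 120, 47.8], [1, -343, -105, 160, 47.8], [1, -343, -105, 200, 47.8], [1, -343, -105, 240, 47.8], [1, -343, -105, 260, 47.8], [1, -343, -105, 260, 47.8], [1, -343, -105, 260, 47.8]]

```text
clock: 2.8
eef_pos: [513.4, 388.7, 104.5]
eef_rot: [0.563, 0.827, -0.0, 0.0]
ft_force: [0.2, 0.3, 0.1]
finger_gap: 91.8
finger_force: 0.0
```

```bash
python3 - <<'E'
from h import *
go((513.5,389,8),21.5)
s=arm.capture("side");c=arm.capture("top")
W=np.zeros((480,800,3),np.uint8);W[:,:400]=cv2.resize(c["image"][195:315,100:200],(400,480));W[:,400:]=cv2.resize(s["image"][110:230,180:280],(400,480));cv2.imwrite("pics/pre.png",W)
E
```

```text
t 2.8 at [513.4 388.7 104.5] yaw 21.51 -> shift [ 0.3  0.3 96.5] turn 0.01 F [0.2 0.3 0.1] gap 91.8
```

View pics/pre.png

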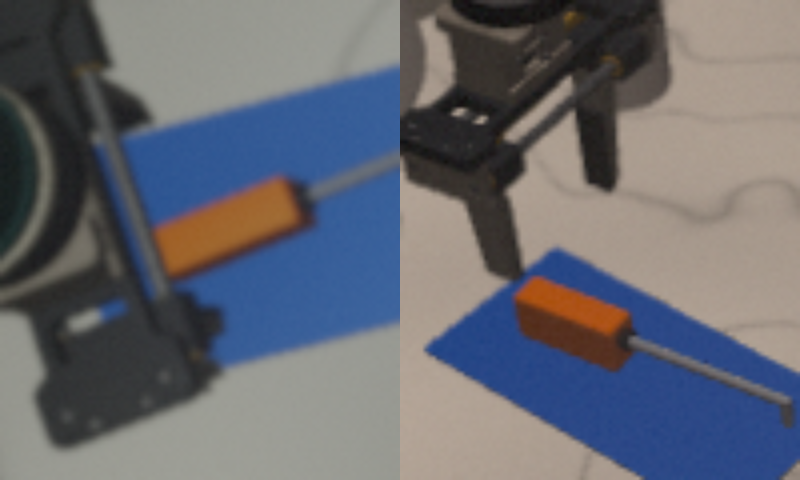

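The handle (top-view crop, around (230,230)) lies between the open fingers and is square to them. I'll descend and close.

Emit:
step_arm:
  motion:
    - [[1, 0, 0, 25, 0], [1, 0, 0, 50, 0], [1, 0, 0, 75, 0], [1, 0, 0, 90, 0], [1, 0, 0, 96, 0], [1, 0, 0, 96, 0], [0, 0, 0, 96, 0], [-0.4, 0, 0, 96, 0], [-1, 0, 0, 96, 0], [-1, 0, 0, 96, 0], [-1, 0, 0, 96, 0], [-1, 0, 0, 96, 0], [-1, 0, 0, 96, 0], [-1, 0, 0, 96, 0], [-1, 0, 0, 96, 0]]

```text
clock: 4.4
eef_pos: [513.4, 388.8, 8.6]
eef_rot: [0.563, 0.827, 0.0, 0.0]
ft_force: [0.3, -0.6, 1.0]
finger_gap: 25.6
finger_force: 29.9
```

```bash
python3 -c "
from h import *
go((513.5,389,8),21.5)"
```

```text
t 4.4 at [513.4 388.8   8.6] yaw 21.52 -> shift [0.1 0.1 0.6] turn 0.02 F [ 0.3 -0.6  1. ] gap 25.6
```

Emit:
step_arm:
  motion:
    - [[-1, 0, 0, -20, 0], [-1, 0, 0, -50, 0], [-1, 0, 0, -85, 0], [-1, 0, 0, -120, 0], [-1, 0, 0, -140, 0], [-1, 0, 0, -140, 0]]

```text
clock: 5.0
eef_pos: [514.9, 390.0, 151.9]
eef_rot: [0.563, 0.827, 0.003, 0.001]
ft_force: [-0.5, -0.3, -0.2]
finger_gap: 26.0
finger_force: 29.9
```

```bash
python3 -c "
from h import *
go((588.2,88.2,149),6.5)"
```

```text
t 5.0 at [514.9 390.  151.9] yaw 21.52 -> shift [-307.6  -42.6    2. ] turn 15.02 F [-0.5 -0.3 -0.2] gap 26.0
```

Emit:
step_arm:
  motion:
    - [[-1, -20, -3, 0, 1], [-1, -50, -7, 0, 2.5], [-1, -80, -11, 0, 4], [-1, -110, -15, 0, 5.5], [-1, -140, -19, 0, 7], [-1, -170, -23, 0, 8.5], [-1, -200, -27, 0, 10], [-1, -230, -31, 0, 11.5], [-1, -260, -35, 0, 13], [-1, -285, -39, 0, 14], [-1, -300, -41, 0, 15], [-1, -307, -42, 0, 15], [-1, -307, -42, 0, 15], [-1, -307, -42, 0, 15], [-1, -307, -42, 0, 15]]

```text
clock: 6.5
eef_pos: [586.5, 89.5, 148.4]
eef_rot: [0.665, 0.747, 0.0, -0.0]
ft_force: [-1.0, 0.8, -0.4]
finger_gap: 25.8
finger_force: 29.9
```

```bash
python3 - <<'E'
from h import *
go((588.2,88.2,69.6),6.5)
s=arm.capture("side");c=arm.capture("top");p=arm.read_state()["eef_pos"]
a=np.radians(6.5);ey=np.array([-np.sin(a),np.cos(a),0])
t=p-165*ey; t[2]=p[2]+20.4; print("expected hook top end",t,proj(c,t),proj(s,t))
W=np.zeros((480,800,3),np.uint8);u,v=proj(c,t)[0].astype(int);W[:,:400]=cv2.resize(c["image"][v-60:v+60,u-50:u+50],(400,480),interpolation=2);print(u-50,v-60)
u,v=proj(s,t)[0].astype(int);W[:,400:]=cv2.resize(s["image"][v-60:v+60,u-50:u+50],(400,480),interpolation=2);print(u-50,v-60);cv2.imwrite("pics/tip.png",W)
E
```

```text
t 6.5 at [586.5  89.5 148.4] yaw 6.66 -> shift [-1.5  1.6 78.8] turn 0.16 F [-1.   0.8 -0.4] gap 25.8
expected hook top end [605.34728018 -74.8280011  168.94310032] [[399.64721621 191.72173788]] [[371.3310196  235.94525006]]
349 131
321 175
```

View pics/tip.png

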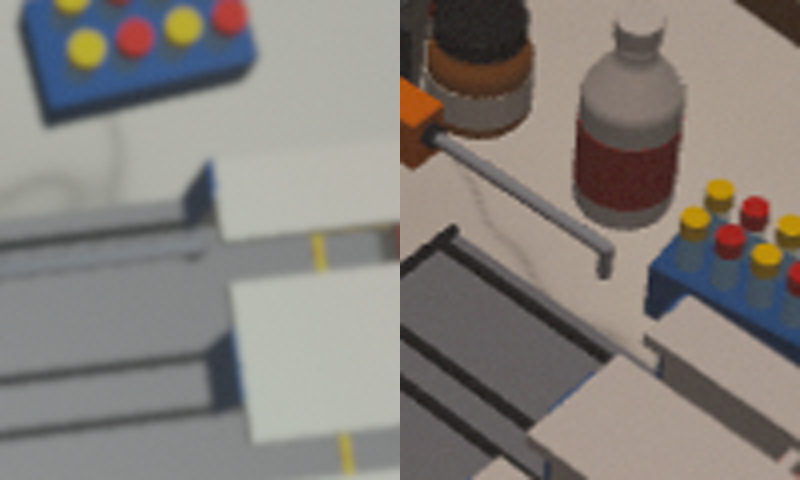

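The hook end is where expected: top crop (210,240), side crop (608,252), within about 2 mm. It is in line with the red port and its slot. I'll lower it to entry height.

Emit:
step_arm:
  motion:
    - [[-1, -0.5, 0.5, 20, 0], [-1, -1, 1, 45, 0], [-1, -1.5, 1.6, 65, 0.1], [-1, -1.5, 1.6, 75, 0.2], [-1, -1.5, 1.6, 79, 0.2], [-1, -1.5, 1.6, 79, 0.2], [-1, -1.5, 1.6, 79, 0.2], [-1, -1.5, 1.6, 79, 0.2]]

```text
clock: 7.4
eef_pos: [589.4, 86.7, 70.6]
eef_rot: [0.667, 0.745, 0.001, 0.0]
ft_force: [0.0, 0.2, -1.1]
finger_gap: 25.6
finger_force: 29.9
```

```bash
python3 - <<'E'
from h import *
a=np.radians(6.5);ey=np.array([-np.sin(a),np.cos(a),0]);ex=np.array([np.cos(a),np.sin(a),0])
O=np.array([562.4,-101,0])
p=O+47*ex+(165-76)*ey; p[2]=69.6; print(p); go(p,6.5)
E
```

```text
[599.02279119  -7.2515538   69.6       ]
t 7.4 at [589.4  86.7  70.6] yaw 6.33 -> shift [-94.4  -0.7   1. ] turn -0.17 F [ 0.   0.2 -1.1] gap 25.6
```

Inserting slowly over the crossbar.

Emit:
step_arm:
  motion:
    - [[-1, -6, 0, 0.5, 0], [-1, -12, -0.5, 0.5, -0.1], [-1, -20, -0.7, 0.5, -0.1], [-1, -28, -0.7, 0.5, -0.1], [-1, -36, -0.7, 0.5, -0.1], [-1, -44, -0.7, 0.5, -0.1], [-1, -52, -0.7, 0.5, -0.1], [-1, -60, -0.7, 0.5, -0.1], [-1, -68, -0.7, 0.5, -0.1], [-1, -76, -0.7, 0.5, -0.1], [-1, -84, -0.7, 0.5, -0.1], [-1, -90, -0.7, 0.5, -0.1], [-1, -94, -0.7, 0.5, -0.1], [-1, -94, -0.7, 0.5, -0.1], [-1, -94, -0.7, 0.5, -0.1], [-1, -94, -0.7, 0.5, -0.1]]

```text
clock: 9.0
eef_pos: [598.3, -6.4, 69.1]
eef_rot: [0.666, 0.746, 0.0, -0.0]
ft_force: [-0.1, -0.2, -0.4]
finger_gap: 25.9
finger_force: 29.9
```

```bash
python3 - <<'E'
from h import *
go((599,-7.3,50),6.5)
c=arm.capture("top")
cv2.imwrite("pics/in.png",cv2.resize(c["image"][160:260,390:510],(720,600),interpolation=2))
E
```

```text
t 9.0 at [598.3  -6.4  69.1] yaw 6.47 -> shift [-0.9  0.6 19.1] turn -0.03 F [-0.1 -0.2 -0.4] gap 25.9
```

View pics/in.png

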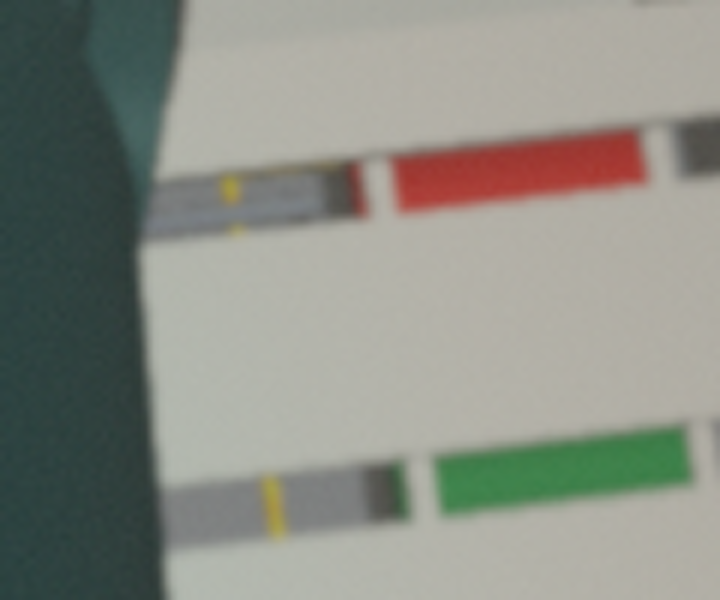

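The steel shank crosses over the red cartridge's crossbar at (231,205). The hook end, around (320,205), is between the bar and the end plate at (365,190). I'll lower it 19 mm, then draw out a little and check.

Emit:
step_arm:
  motion:
    - [[-1, 0, 0.4, 5, 0], [-1, 0, 0.4, 10, 0], [-1, 0, 0.4, 15, 0], [-1, 0, 0.4, 19, 0], [-1, 0, 0.4, 19, 0], [-1, 0, 0.4, 19, 0], [-1, 0, 0.4, 19, 0]]

```text
clock: 9.75
eef_pos: [598.9, -7.1, 50.3]
eef_rot: [0.666, 0.746, 0.0, 0.0]
ft_force: [-1.3, -0.1, -1.6]
finger_gap: 25.3
finger_force: 29.9
```

```bash
python3 -c "
from h import *
go((599,-7.3,49.6),6.5)"
```

```text
t 9.75 at [598.9  -7.1  50.3] yaw 6.42 -> shift [-0.3  0.   0.7] turn -0.08 F [-1.3 -0.1 -1.6] gap 25.3
```

Emit:
step_arm:
  motion:
    - [[-1, 3, 0, 0, 0], [-1, 6, 0, 0, 0], [-1, 9, 0, 0, 0], [-1, 12, 0, 0, 0], [-1, 15, 0, 0, 0], [-1, 19, 0, 0, 0], [-1, 23, 0, 0, 0], [-1, 27, 0, 0, 0], [-1, 31, 0, 0, 0], [-1, 35, 0, 0, 0], [-1, 40, 0, 0, 0], [-1, 45, 0, 0, 0], [-1, 50, 0, 0, 0], [-1, 55, 0, 0, 0], [-1, 60, 0, 0, 0], [-1, 60, 0, 0, 0]]

```text
clock: 11.35
eef_pos: [591.8, 53.9, 50.1]
eef_rot: [0.666, 0.746, 0.0, -0.0]
ft_force: [0.5, -0.6, -1.0]
finger_gap: 25.5
finger_force: 29.9
```

```bash
python3 - <<'E'
from h import *
a=np.radians(6.5);ey=np.array([-np.sin(a),np.cos(a),0]);ex=np.array([np.cos(a),np.sin(a),0]);O=np.array([562.4,-101,0])
p=O+47*ex+(165+150)*ey;p[2]=49.6;go(p,6.5)
c=arm.capture("top");h=cv2.cvtColor(c["image"],cv2.COLOR_BGR2HSV)
m=(((h[...,0]<4)|(h[...,0]>175))&(h[...,1]>150)&(h[...,2]>70)).astype(np.uint8);m[:165]=0;m[230:]=0
k,l,st,ce=cv2.connectedComponentsWithStats(m)
for i in range(1,k):
    if st[i,4]>30:
        q=plane(c,[ce[i]],75)[0]-O;print(st[i],"local y",q@ey)
E
```

```text
t 11.35 at [591.8  53.9  50.1] yaw 6.5 -> shift [164.4   0.2   0.6] turn -0.0 F [ 0.5 -0.6 -1. ] gap 25.5
[431 186  41  11 282] local y -95.86592619252335
```

Red moved 50 mm with the hook. I'll keep drawing out.

Emit:
step_arm:
  motion:
    - [[-1, 4, 0, 0, 0], [-1, 9, 0, 0, 0], [-1, 15, 0, 0, 0], [-1, 21, 0, 0, 0], [-1, 27, 0, 0, 0], [-1, 33, 0, 0, 0], [-1, 39, 0, 0, 0], [-1, 45, 0, 0, 0], [-1, 51, 0, 0, 0], [-1, 57, 0, 0, 0], [-1, 63, 0, 0, 0], [-1, 69, 0, 0, 0], [-1, 75, 0, 0, 0], [-1, 81, 0, 0, 0], [-1, 87, 0, 0, 0], [-1, 92, 0, 0, 0], [-1, 97, 0, 0, 0], [-1, 100, 0, 0, 0], [-1, 102, 0, 0, 0], [-1, 102, 0, 0, 0]]

```text
clock: 13.4
eef_pos: [580.5, 154.4, 50.1]
eef_rot: [0.666, 0.746, 0.0, -0.0]
ft_force: [0.3, -0.3, -1.4]
finger_gap: 26.1
finger_force: 29.9
```

Emit:
step_arm:
  motion:
    - [[-1, 4, 0, 0, 0], [-1, 8, 0, 0, 0], [-1, 13, 0, 0, 0], [-1, 18, 0, 0, 0], [-1, 23, 0, 0, 0], [-1, 28, 0, 0, 0], [-1, 33, 0, 0, 0], [-1, 38, 0, 0, 0], [-1, 43, 0, 0, 0], [-1, 48, 0, 0, 0], [-1, 52, 0, 0, 0], [-1, 56, 0, 0, 0], [-1, 59, 0, 0, 0], [-1, 61, 0, 0, 0], [-1, 61, 0, 0, 0], [-1, 61, 0, 0, 0]]

```text
clock: 15.0
eef_pos: [573.8, 214.8, 50.1]
eef_rot: [0.666, 0.746, 0.0, -0.0]
ft_force: [0.5, 0.4, -1.4]
finger_gap: 25.9
finger_force: 29.9
```

```bash
python3 - <<'E'
from h import *
go((573.1,216,49.6),6.5)
c=arm.capture("top");s=arm.capture("side")
W=np.zeros((480,800,3),np.uint8);W[:,:480]=cv2.resize(c["image"][150:290,290:430],(480,480),interpolation=2);W[:,480:]=cv2.resize(s["image"][170:350,270:390],(320,480),interpolation=2)
cv2.imwrite("pics/out.png",W)
E
```

```text
t 15.0 at [573.8 214.8  50.1] yaw 6.43 -> shift [ 1.2 -0.5  0.5] turn -0.07 F [ 0.5  0.4 -1.4] gap 25.9
```

View pics/out.png

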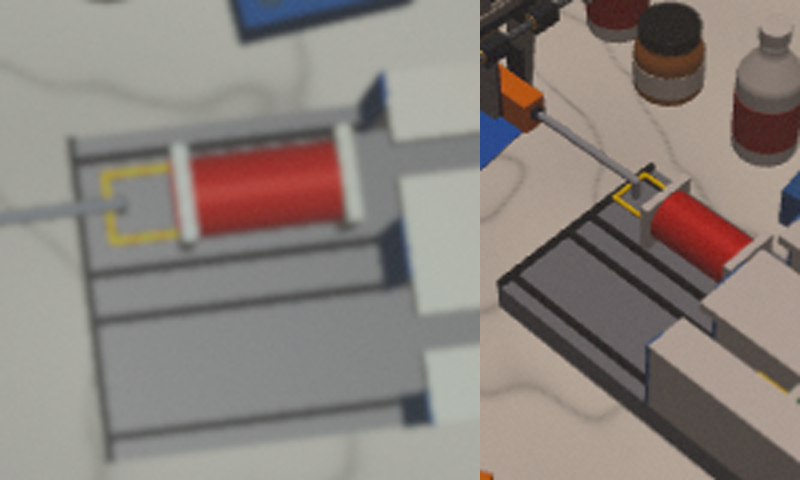

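The loop (105,205) is hooked and the red cartridge lies on the tray between its rails, with its rear plate (350,170) just outside the mouth. I'll pull 5 mm more for margin, back the hook off the bar, and lift.

Emit:
step_arm:
  motion:
    - [[-1, 2, 0, 0, 0], [-1, 4, 0, 0, 0], [-1, 5.5, 0, 0, 0], [-1, 6.5, 0, 0, 0], [-1, 6.5, 0, 0, 0], [-1, 6.5, 0, 0, 0], [-1, 3, 0, 0, 0], [-1, -1, 0, 0, 0], [-1, -4, 0, 0, 0], [-1, -4, 0, 0, 0], [-1, -4, 0, -5, 0], [-1, -4, 0, -12, 0], [-1, -4, 0, -20, 0], [-1, -4, 0, -30, 0], [-1, -4, 0, -45, 0], [-1, -4, 0, -65, 0], [-1, -4, 0, -85, 0], [-1, -4, 0, -100, 0], [-1, -4, 0, -100, 0]]

```text
clock: 17.0
eef_pos: [575.8, 211.3, 153.2]
eef_rot: [0.666, 0.746, 0.002, 0.001]
ft_force: [0.5, 0.9, -1.2]
finger_gap: 25.3
finger_force: 29.9
```

```bash
python3 - <<'E'
from h import *
go((512,391,150),18)
c=arm.capture("top");s=arm.capture("side")
cv2.imwrite("pics/tray1.png",np.hstack([cv2.resize(c["image"][150:290,290:430],(400,400)),cv2.resize(s["image"][170:350,270:390],(266,400))]))
a=np.radians(6.5);ey=np.array([-np.sin(a),np.cos(a),0]);O=np.array([562.4,-101,0])
h=cv2.cvtColor(c["image"],cv2.COLOR_BGR2HSV);H,S,V=[h[...,i].astype(int) for i in range(3)]
for n,m,z in(("red",((H<4)|(H>175))&(S>150)&(V>70),75),("yel",(H>18)&(H<32)&(S>90)&(V>90),56),("grn",(H>50)&(H<80)&(S>120),75)):
    m=m.astype(np.uint8);m[:165]=0;m[260:]=0;m[:,:300]=0;m[:,520:]=0;k,l,st,ce=cv2.connectedComponentsWithStats(m)
    for i in range(1,k):
        if st[i,4]>12:
            P=plane(c,np.argwhere(l==i)[:,::-1],z)-O;print(n,st[i],"local y range",(P@ey).min(),(P@ey).max())
E
```

```text
t 17.0 at [575.8 211.3 153.2] yaw 6.43 -> shift [185.7 -43.3   3.3] turn -11.57 F [ 0.5  0.9 -1.2] gap 25.3
red [344 193  42  25 833] local y range 33.844003217983875 111.33248453569767
yel [330 198   6   3  14] local y range 125.78641908238593 135.67051310526895
yel [317 203  22  19  86] local y range 124.62318233690576 163.5395830938329
yel [434 240   3   9  21] local y range -57.47978286997159 -53.04636846670547
grn [464 233  40  11 252] local y range -182.790201489097 -106.80001799385523
```

The crossbar is now at about +161 mm, so the rear end is about 23 mm outside the mouth, and green has not moved. I'll carry the hook back to the mat.

Emit:
step_arm:
  motion:
    - [[-1, 8, -2, 0, 0], [-1, 25, -6, 0, -1], [-1, 45, -10.5, 0, -2], [-1, 65, -15, 0, -3], [-1, 85, -20, 0, -4], [-1, 105, -24.5, 0, -5], [-1, 125, -29, 0, -6.5], [-1, 145, -34, 0, -8], [-1, 165, -38.5, 0, -9], [-1, 178, -41.5, 0, -9.6], [-1, 186, -43.3, 0, -9.6], [-1, 186, -43.3, 30, -9.6], [-1, 186, -43.3, 65, -9.6], [-1, 186, -43.3, 100, -9.6], [-1, 186, -43.3, 115, -9.6], [-1, 186, -43.3, 120, -9.6], [-1, 186, -43.3, 120, -9.6], [-1, 186, -43.3, 120, -9.6]]

```text
clock: 18.9
eef_pos: [511.6, 391.3, 31.8]
eef_rot: [0.602, 0.799, 0.001, 0.0]
ft_force: [-1.1, -0.4, -0.7]
finger_gap: 25.6
finger_force: 29.9
```

```bash
python3 -c "
from h import *
go((512,391,9),16)"
```

```text
t 18.9 at [511.6 391.3  31.8] yaw 16.0 -> shift [-0.4  0.2 22.8] turn 0.0 F [-1.1 -0.4 -0.7] gap 25.6
```

Emit:
step_arm:
  motion:
    - [[-1, 0, 0, 8, 0], [-1, 0, 0, 15, 0], [-1, 0, 0, 20, 0], [-1, 0, 0, 22.5, 0], [-1, 0, 0, 22.5, 0], [-1, 0, 0, 22.5, 0], [-0.3, 0, 0, 22.5, 0], [-0.1, 0, 0, 22.5, 0], [0.2, 0, 0, 22.5, 0], [0.5, 0, 0, 22.5, 0], [0.5, 0, 0, 22.5, 0], [0.5, 0, 0, 22.5, 0], [0.5, 0, 0, 10, 0], [0.5, 0, 0, -20, 0], [0.5, 0, 0, -60, 0], [0.5, 0, 0, -100, 0], [0.5, 0, 0, -140, 0], [0.5, 0, 0, -180, 0], [0.5, 0, 0, -200, 0], [0.5, 0, 0, -200, 0]]

```text
clock: 20.9
eef_pos: [512.2, 391.8, 235.1]
eef_rot: [0.602, 0.799, 0.004, 0.001]
ft_force: [-0.1, -0.7, -0.4]
finger_gap: 68.8
finger_force: 0.0
```

Emit:
step_arm:
  motion:
    - [[0.5, -20, 0, 0, 0], [0.5, -50, 0, -20, 0], [0.5, -80, -20, -40, 0], [0.5, -110, -40, -50, 0], [0.5, -110, -70, -50, 0], [0.5, -110, -100, -50, 0], [0.5, -110, -120, -50, 0], [0.5, -110, -120, -50, 0]]

```text
clock: 21.7
eef_pos: [422.9, 249.4, 278.7]
eef_rot: [0.602, 0.799, -0.002, -0.001]
ft_force: [0.2, -0.2, 0.4]
finger_gap: 68.8
finger_force: 0.0
```

```bash
python3 - <<'E'
from h import *
go((500,390,200),16)
c=arm.capture("top");s=arm.capture("side")
cv2.imwrite("pics/final.png",np.hstack([cv2.resize(c["image"][80:380,90:450],(400,334)),cv2.resize(s["image"][110:410,160:520],(400,334))]))
E
```

```text
t 21.7 at [422.9 249.4 278.7] yaw 16.02 -> shift [113.9 113.2  78.3] turn 0.02 F [ 0.2 -0.2  0.4] gap 68.8
```

View pics/final.png

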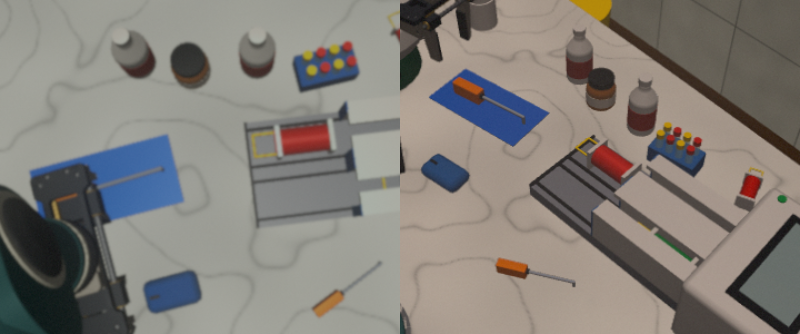

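The hook lies flat on the mat, side view (465,90) to (522,120). The red cartridge is on the tray at (612,160), green is still in its port at (670,242), and the bystanders have not moved. I'll hand in.

```bash
python3 -c "
from cell import arm
print(arm.sign_off())"
```

```text
the job is handed in; nothing more can be done
None
```

The job is handed in: the red cartridge is fully out on the tray (rear about 23 mm clear of the mouth), the hook is back on the blue mat, and the green cartridge and bystanders look unmoved in the final views; about 22 s of the 67 s were used.

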